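# Clear the funnel stand and hang up the seal holder

### The arm

A 6-joint arm with a two-finger parallel gripper is mounted at the origin on the work surface. World frame = base frame: x ahead of the robot, y to its left, z up, the work surface at z = 0. Lengths are in m, angles in rad, forces in N, time in s.
With the tool pointing down it reaches from about 0.275 to 0.75 m from the base axis. Payload 10.2 kg.
Tool frame: the origin (TCP) lies on the centre line of the jaws, within the pads' length; the fingertips stand 8 mm ahead of it and the grasp point (between the pads) lies 11 mm behind it; z points along the fingers, y is the line along which they close (so a half turn about z gives the same grasp; the last joint's range is limited). The gripper opens to 88 mm and grips with 3 to 60 N. Pads are 18 mm wide; open, the fingers measure 123 mm over their backs; the gripper's body (75 mm by 187 mm) begins 45 mm behind the grasp point.
Start: joints at [1.075, 0.313, 1.498, -0, 1.331, -0.223], TCP at [0.141, 0.506, 0.247] pointing down, gripper open.
Joint ranges: [-2.94, 2.94], [-0.97, 2.17], [0.19, 2.56], [-1.23, 4.37], [0.02, 3.11], [-2.88, 2.88]. Speed limits (rad/s): [2.39, 2.39, 3.01, 3.14, 3.14, 3.14].

### API

Orientations are given as a rotation vector (axis times angle).
In Python, from rig import r gives the robot as it stands.
- The arm moves only by the tool apply_moves, never from a script. Its argument "rows" is a list of rows, each an object with "translation": the shift along the tool's x, y, z as a fraction of full scale, a list of three; "angular": the turn, a rotation vector about the tool's x, y, z as a fraction of full scale, a list of three; "jaw": the opening, from -1 (shut) to 1 (fully open). A call has 1 to 12 rows; each row shifts and turns the commanded pose from where the row before left it, along the tool's axes as they then stand; what a row does not reach is not made up. Full scale, the value 1, is 0.25 m for a shift and 180 degrees for a turn. A row lasts 1/12 s, in which the tool goes at most 41.7 mm and 7.16 degrees, less where a joint would pass 70% of its speed; a pose out of reach is approached as far as the arm can. A call with a number of a shift or a turn outside -1 to 1 is refused whole. A call with a gripper value outside its range is refused whole. The fingers move at their own pace and stop on an object; "newtons" is the grip in N (left out, the last holds). Time passes only in rows, so rows that do not move let the fingers close. It gives the time, the measured TCP pose, the force, the opening and the grip force at its end, in the units of the state.
- r.read_state(): the state, without advancing time (a new reading comes with each control period).
- r.get_image(name): name is "scene" or "top"; returns a dict with "frame" (400x640x3 uint8, blue, green, red), "range_z" (400x640 float32, m along the optical axis (not along the pixel's ray), 0 where there is no reading), "K" (3x3 intrinsics, pixels), "R" (3x3) and "t" (3): a world point X has camera coordinates R X + t. Camera axes: x right, y down, z forward; pixel columns grow to the right and rows downward; lengths in m; the calibration is good to about 2 mm. A picture is of the moment at which its call begins.
- r.close_job(): hands the job in; it is judged then, once.
Trained networks look in the newest picture that a camera, given by its name, has taken for a name from the list of things; names that differ only in an ending like _2 or _b are one class to them, and where a whole thing is asked for, a point or a joint stands for the part that bears it (a point fixed in the world has none). Each returns a list of dicts, best first, with "conf" (0 to 1); they miss things now and then, are a little off and sometimes report something else, mostly with a low value. They report only what shows in the picture. A call takes as long as a camera call. They do not tell look-alikes from the thing itself.
- r.spot_in(camera, thing): "centre" ([x, y, z] in m, in world coordinates, good to about 4 mm: the middle of the surface that is visible of it).
- r.spot_point(camera, thing): "centre" ([x, y, z] in m, in world coordinates, good to about 4 mm: a listed point, or the origin of a listed thing).
The state is a dict: "clock": time; "joint_pos": joint angles; "qvel": joint speeds; "effort": joint torques, N m; "position": TCP position; "orientation": TCP orientation; "wrist_force": force on the tool from outside, world axes, zero at the start; "torque": the same for the moment, N m; "grip_width": finger opening in m; "finger_force": force on a finger pad.
Only numpy, scipy, OpenCV 4.12 (cv2) and the standard library are available. Lean on these libraries where they do the work, as an engineer would, in place of code of your own. Each camera call takes 0.05 s, during which the arm holds its last target. There are 200 camera calls.

### The job

Take every tin funnel down from the hooks of the stand and nest them all upright, one in another and fully seated, on the funnel that is set into the wooden bin. Also hang the ochre seal holder by its handle on the stand's end hook that is farther from the bin, and leave it hanging there freely. Do not disturb the clamp ring, the plier or the meter.

Things in the scene. Friction and masses are not known exactly. Their poses are not given: they have to be found in the camera images.
- stand: fixed stand, 440 mm wide (y): beam on posts, top z 205 mm, with four steel hooks on its -x side at y = 142.5 (hook 1), 47.5, -47.5, -142.5 mm (hook 4). Origin on the counter under the lips. A hook: arm 24 mm wide out to an upright lip (x -5 to 5, z 175-205; z 175-185 2 mm thicker in front); between lip and beam a trough 26 mm wide, floor z 187. Funnels hang upright at x = -34, z = 150
- funnel1: tin funnel, may be absent. Collar 52 mm outside, 3 mm wall, on a cone with a 16 mm spout; 60 mm tall, 90 g. Origin: spout's end, +z up the axis; rim z 60 mm, collar's flat underside z 28. An ear (18 mm wide, z 55-60) sticks out at +x to 42 mm and turns down to z 41; at first it hooks over the lip of hook 1. Lift 14 mm to free. Grip the collar across y. Nested, it sits 32 mm up, 2.5 mm side play
- funnel2: tin funnel, may be absent. Collar 52 mm outside, 3 mm wall, on a cone with a 16 mm spout; 60 mm tall, 90 g. Origin: spout's end, +z up the axis; rim z 60 mm, collar's flat underside z 28. An ear (18 mm wide, z 55-60) sticks out at +x to 42 mm and turns down to z 41; at first it hooks over the lip of hook 2. Lift 14 mm to free. Grip the collar across y. Nested, it sits 32 mm up, 2.5 mm side play
- funnel3: tin funnel, may be absent. Collar 52 mm outside, 3 mm wall, on a cone with a 16 mm spout; 60 mm tall, 90 g. Origin: spout's end, +z up the axis; rim z 60 mm, collar's flat underside z 28. An ear (18 mm wide, z 55-60) sticks out at +x to 42 mm and turns down to z 41; at first it hooks over the lip of hook 3. Lift 14 mm to free. Grip the collar across y. Nested, it sits 32 mm up, 2.5 mm side play
- funnel4: tin funnel, may be absent. Collar 52 mm outside, 3 mm wall, on a cone with a 16 mm spout; 60 mm tall, 90 g. Origin: spout's end, +z up the axis; rim z 60 mm, collar's flat underside z 28. An ear (18 mm wide, z 55-60) sticks out at +x to 42 mm and turns down to z 41; at first it hooks over the lip of hook 4. Lift 14 mm to free. Grip the collar across y. Nested, it sits 32 mm up, 2.5 mm side play
- bin: fixed wooden seal bin, 110 x 110 x 50 mm, with one more tin funnel of the same shape fixed upright in its top. Origin: centre of its underside, straight below that funnel's axis; z up. The fixed funnel's rim is 82 mm above the counter (as if its own origin were at z = 22 mm), so funnels nested on it have their origins at z = 54, 86, 118 and 150 mm
- holder: ochre plastic seal holder: open box 84 (x) x 72 (y) x 45 (z) mm with a rigid bail: legs at y = +-35 mm and a level bar 8 mm thick along y, its centre at z = 110 mm. On the middle of the bar stands a finger tab, 14 (x) x 18 (y) mm, up to z = 157 mm, to grip from above. Origin: centre of its underside, z up. About 160 g, low down
- holder_bar (a point): centre of the holder's bail bar, 110 mm above the holder's underside; axes as the holder's
- hook_left (a point): hook 1, the end hook at the stand's +y end (the robot's left): point in the middle of its trough floor, 187 mm above the counter, 17.5 mm behind the middle of the lip; axes as the stand's (x from the lip to the beam, y along the stand). A bar hung here lies with its centre 4 mm above this point
- hook_right (a point): the same point of hook 4, the end hook at the stand's -y end (the robot's right)
- clamp: bystander: nickel meter clamp ring lying flat, 74 mm across with two short lugs, 14 mm tall; origin: centre of its underside
- plier: bystander: rusted steel crimping plier lying flat, about 165 mm long, 14 mm tall; origin under its middle, jaws to +x
- meter: bystander: brass water meter with a dark ring and paper dial, 86 mm across, 67 mm tall, a pipe stub on each side; origin: centre of its underside
There are look-alikes about, which are no part of the job. Leave any blue or red look-alike of the bin alone.

How it is judged:
By the outcome, as a careful person would: the job done as asked, in the order asked, and still so for the second after the job is handed in, with the robot touching nothing.
Of funnel1, funnel2, funnel3, funnel4 only 3 to 4 are there at a start; the rules pass over those that are not, and their reading is None.
At some moment in a run one of holder may be knocked a few centimetres aside while the robot is not near it.
It also fails if it takes over 208 s, if anything falls off the work surface, if the arm or the gripper's body presses on something with over 40 N, if the wrist force passes 120 N, or if a joint passes its speed limit or range.

## Working session

There is one attempt and no reset: what is moved stays moved. The work goes in short steps, Python scripts to look and compute and a tool call to move; the robot and the scene stay as the last step left them, time stands still between calls to the robot, and variables do not carry over. Pictures are saved under pics/ and viewed, at most 14 in all, crops included, and the job is handed in when it is done.

Besides the shell and the picture viewer there is one more tool, called after ">>>" by a JSON object that holds its "method" and its "body", one argument or row to a line. apply_moves: Moves the arm, as the interface text tells. Shift numbers are shares of 0.25 m and turn numbers shares of 180 degrees, none past 1 either way. Its arguments: {"type":"object","properties":{"rows":{"type":"array"},"newtons":{"type":"number"}},"required":["rows"]}

```bash
mkdir -p pics; ls; python3 - <<'E'
from rig import r
import cv2
for c in("scene","top"):
    im=r.get_image(c); cv2.imwrite(f"pics/{c}0.png",im["frame"])
    print(c,im["K"].round(1).tolist(),(-im["R"].T@im["t"]).round(3))
    for n in("stand","funnel1","bin","holder","clamp","plier","meter"):
        print(n,[(d["centre"].round(3).tolist() if hasattr(d["centre"],'round') else [round(v,3) for v in d["centre"]],round(d["conf"],2)) for d in r.spot_in(c,n)])
    for n in("stand","bin","holder","holder_bar","hook_left","hook_right","funnel1"):
        print("P",n,[([round(float(v),3) for v in d["centre"]],round(d["conf"],2)) for d in r.spot_point(c,n)])
s=r.read_state();print(s)
E
```

```text
pics
scene [[474.6, 0.0, 320.6], [0.0, 474.6, 202.0], [0.0, 0.0, 1.0]] [ 0.831 -0.573  1.065]
stand [([0.613, -0.06, 0.176], 0.62), ([0.392, 0.03, 0.008], 0.33)]
funnel1 [([0.539, -0.04, 0.195], 0.7), ([0.538, -0.137, 0.196], 0.67), ([0.544, 0.056, 0.194], 0.55)]
bin [([0.411, -0.232, 0.051], 0.73), ([0.229, -0.334, 0.047], 0.71), ([0.733, -0.06, 0.051], 0.64)]
holder [([0.379, 0.198, 0.027], 0.6)]
clamp [([0.394, 0.028, 0.009], 0.61)]
plier [([0.459, -0.381, 0.01], 0.98)]
meter [([0.512, 0.395, 0.061], 0.92), ([0.605, -0.063, 0.178], 0.74)]
P stand []
P bin [([0.726, -0.043, 0.0], 0.89), ([0.399, -0.22, 0.0], 0.82), ([0.21, -0.327, 0.002], 0.7)]
P holder [([0.372, 0.202, -0.001], 0.75), ([0.372, 0.207, 0.109], 0.73)]
P holder_bar [([0.373, 0.205, 0.114], 0.87)]
P hook_left [([0.592, 0.143, 0.187], 0.64), ([0.374, 0.203, -0.003], 0.44)]
P hook_right [([0.584, -0.143, 0.185], 0.86)]
P funnel1 [([0.54, -0.043, 0.149], 0.85), ([0.542, 0.053, 0.148], 0.81), ([0.538, -0.14, 0.151], 0.72), ([0.372, 0.206, -0.001], 0.68)]
top [[403.7, 0.0, 321.1], [0.0, 403.7, 198.8], [0.0, 0.0, 1.0]] [ 0.3
[... 997 characters left out ...]
: 1.5, 'joint_pos': array([ 1.07458377e+00,  3.12930976e-01,  1.49770749e+00,  3.38652329e-05,
        1.33099032e+00, -2.23395884e-01]), 'qvel': array([-6.72448901e-04,  2.59451130e-04,  1.38179498e-03, -8.22961193e-05,
        1.65957775e-03,  1.99273255e-03]), 'effort': array([ 3.24755883e-04, -4.02110589e+01, -2.52416307e+01,  6.95277122e-02,
        3.19583039e-02, -6.98770577e-05]), 'position': array([0.14146468, 0.50559055, 0.24670149]), 'orientation': array([-4.27218269e-01, -3.11236494e+00,  3.49360197e-05]), 'wrist_force': array([-0.4620434 , -0.18075697, -0.68843373]), 'torque': array([-0.03540102,  0.00449943, -0.00862821]), 'finger_force': 0.0, 'grip_width': 0.08845588442765226}
```

View pics/scene0.png

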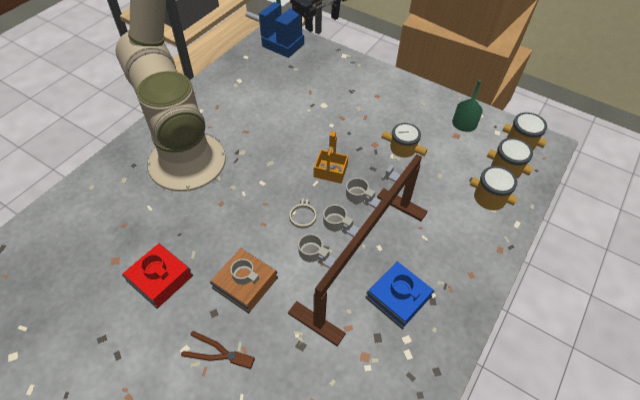

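View pics/top0.png

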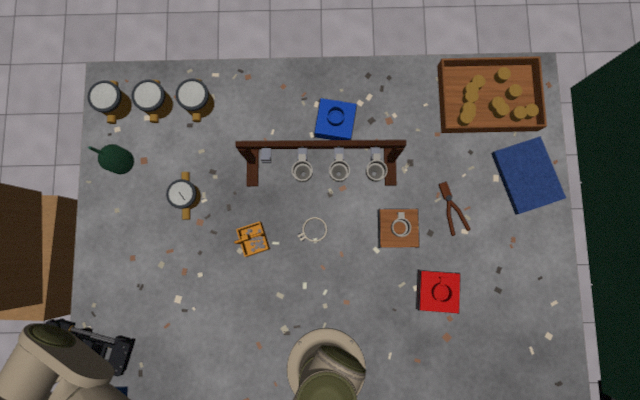

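Top picture: the wooden bin is at (400,228), with its red look-alike at (440,291) and blue one at (336,119). Funnels hang on hooks 2–4 at (302,171), (339,171) and (376,170). Hook 1 at (265,155) is empty and is also the end farther from the bin. The holder is at (253,239).

Candidates for the bin are wooden (400,228), red (440,291) and blue (336,119); I choose the wooden one. Candidates for the holder: only the ochre box (253,239).

```bash
cat > h.py <<'E'
from rig import r
import numpy as np, cv2
from scipy.optimize import least_squares
from scipy.spatial.transform import Rotation as Ro
def cloud(c):
    im=r.get_image(c); z=im["range_z"]; v,u=np.indices(z.shape); K=im["K"]
    P=np.stack([(u-K[0,2])/K[0,0]*z,(v-K[1,2])/K[1,1]*z,z],-1)
    W=(P-im["t"])@im["R"]; W[z<=0]=np.nan
    return W,im["frame"]
def near(W,x,y,rad,z0,z1):
    p=W.reshape(-1,3); return p[(np.hypot(p[:,0]-x,p[:,1]-y)<rad)&(p[:,2]>z0)&(p[:,2]<z1)]
def circ(W,x,y,rim,rad=.032):
    p=near(W,x,y,rad,rim-.004,rim+.004)
    s=least_squares(lambda q:np.hypot(p[:,0]-q[0],p[:,1]-q[1])-.0245,[x,y],loss="soft_l1",f_scale=.001)
    return s.x.round(4),len(p),p[:,2].mean().round(4),np.sqrt(2*s.cost/len(p)).round(4)
def holder(W,x,y):
    "bar ends + box rect"
    b=near(W,x,y,.07,.1,.118); t=near(W,x,y,.05,.14,.165); bx=near(W,x,y,.075,.03,.05)
    out={}
    if len(b)>5:
        m=b.mean(0);u,s,vt=np.linalg.svd(b[:,:2]-m[:2]);out["bar"]=(m.round(4),np.degrees(np.arctan2(-vt[0,0],vt[0,1])).round(1)%180,len(b))
    if len(t): out["tab"]=(t.mean(0).round(4),len(t))
    if len(bx)>5:
        out["box"]=cv2.minAreaRect((bx[:,:2]*1000).astype(np.float32)),len(bx)
    return out
E
python3 - <<'E'
from h import *
for c in("scene","top"):
    W,f=cloud(c)
    for x,y in((.54,.052),(.54,-.042),(.54,-.14)): print(c,circ(W,x,y,.21))
    print("bin",circ(W,.394,-.214,.082))
    print(holder(W,.373,.206))
    p=W.reshape(-1,3);b=p[(abs(p[:,2]-.205)<.004)&(p[:,0]>.58)&(p[:,0]<.66)&(abs(p[:,1])<.23)]
    k=np.polyfit(b[:,1],b[:,0],1);print("beam",k,b.min(0),b.max(0),len(b))
    l=near(W,.573,.143,.03,.195,.21);print("lip1",l.mean(0) if len(l) else 0,len(l),l.min(0),l.max(0))
W,f=cloud("top")
a=cv2.resize(f[130:270,220:440],None,fx=3.6,fy=3.6,interpolation=cv2.INTER_CUBIC);cv2.imwrite("pics/crop1.png",a)
E
```

```text
scene (array([0.5403, 0.0494]), 94, np.float64(0.2078), np.float64(0.0015))
scene (array([ 0.5394, -0.0456]), 101, np.float64(0.208), np.float64(0.0016))
scene (array([ 0.5381, -0.1403]), 119, np.float64(0.2079), np.float64(0.0018))
bin (array([ 0.3979, -0.2199]), 87, np.float64(0.0803), np.float64(0.001))
{'bar': (array([0.3804, 0.1896, 0.1107]), np.float64(14.900000000000006), 49), 'tab': (array([0.3765, 0.2022, 0.1509]), 49), 'box': (((374.5975341796875, 203.94735717773438), (85.20999145507812, 76.83273315429688), 17.21994972229004), 284)}
beam [0.01223044 0.61027507] [ 0.58030089 -0.22021054  0.2010084 ] [0.6208608  0.22186277 0.20796035] 1068
lip1 [0.57506895 0.14288843 0.2017118 ] 43 [0.56975713 0.13048937 0.19628572] [0.57943848 0.15567215 0.20774056]
top (array([0.5381, 0.0501]), 97, np.float64(0.2091), np.float64(0.0017))
top (array([ 0.5375, -0.0449]), 96, np.float64(0.2092), np.float64(0.0018))
top (array([ 0.5363, -0.1394]), 109, np.float64(0.2092), np.float64(0.002))
bin (array([ 0.3965, -0.2196]), 74, np.float64(0.0824), np.float64(0.0012))
{'bar': (array([0.3732, 0.2021, 0.1128]), np.float64(17.4), 57), 'tab': (array([0.3722, 0.2046, 0.1556]), 44), 'box': (((372.6206970214844, 204.4027862548828), (83.73941040039062, 75.04666137695312), 17.365215301513672), 190)}
beam [0.01480846 0.60798619] [ 0.59731631 -0.21783513  0.20102607] [0.61871075 0.2202957  0.2089804 ] 1011
lip1 [0.57563014 0.14358684 0.20325169] 48 [0.56736042 0.13249664 0.19521287] [0.60283282 0.15568065 0.20858296]
```

View pics/crop1.png

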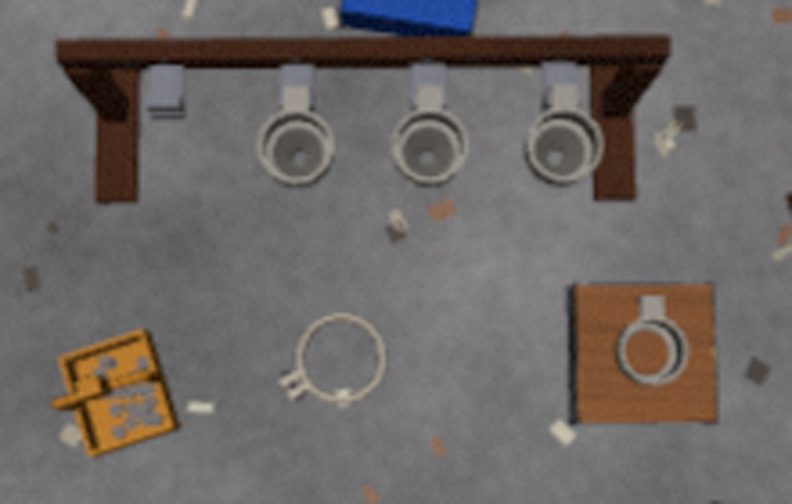

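>>> {"method": "apply_moves", "body": {
  "rows": [
    {"translation": [0,0,-0.08],"angular": [0,0,-0.029],"jaw": 0.6},
    {"translation": [0,0,-0.08],"angular": [0,0,-0.029],"jaw": 0.6},
    {"translation": [0,0,-0.08],"angular": [0,0,-0.0288],"jaw": 0.6},
    {"translation": [0,0,0],"angular": [0,0,0],"jaw": 0.6},
    {"translation": [0,0,0],"angular": [0,0,0],"jaw": 0.6}
  ],
  "newtons": 15
}}

```text
clock: 2.07
position: [0.1415, 0.5057, 0.307]
orientation: [0.003, 3.141, 0.002]
wrist_force: [-0.3, -0.8, -0.4]
grip_width: 0.0703
finger_force: 0.0
```

>>> {"method": "apply_moves", "body": {
  "rows": [
    {"translation": [-0.1,-0.114,0],"angular": [0,0,0],"jaw": 0.6},
    {"translation": [-0.1,-0.114,0],"angular": [0,0,0],"jaw": 0.6},
    {"translation": [-0.1,-0.114,0],"angular": [0,0,0],"jaw": 0.6},
    {"translation": [-0.1,-0.114,0],"angular": [0,0,0],"jaw": 0.6},
    {"translation": [-0.1,-0.114,0],"angular": [0,0,0],"jaw": 0.6},
    {"translation": [-0.1,-0.114,0],"angular": [0,0,0],"jaw": 0.6},
    {"translation": [-0.1,-0.114,0],"angular": [0,0,0],"jaw": 0.6},
    {"translation": [-0.1,-0.114,0],"angular": [0,0,0],"jaw": 0.6},
    {"translation": [-0.1,-0.114,0],"angular": [0,0,0],"jaw": 0.6},
    {"translation": [-0.1,-0.114,0],"angular": [0,0,0],"jaw": 0.6},
    {"translation": [-0.1,-0.114,0],"angular": [0,0,0],"jaw": 0.6},
    {"translation": [-0.1,-0.114,0],"angular": [0,0,0],"jaw": 0.6}
  ]
}}

```text
clock: 3.07
position: [0.442, 0.1618, 0.3054]
orientation: [-0.004, -3.14, 0.0]
wrist_force: [-0.5, 0.2, 0.1]
grip_width: 0.0707
finger_force: 0.0
```

>>> {"method": "apply_moves", "body": {
  "rows": [
    {"translation": [-0.1,-0.114,0],"angular": [0,0,0],"jaw": 0.6},
    {"translation": [-0.1,-0.114,0],"angular": [0,0,0],"jaw": 0.6},
    {"translation": [-0.1,-0.114,0],"angular": [0,0,0],"jaw": 0.6},
    {"translation": [-0.09,-0.114,0],"angular": [0,0,0],"jaw": 0.6},
    {"translation": [0,0,0],"angular": [0,0,0],"jaw": 0.6},
    {"translation": [0,0,0],"angular": [0,0,0],"jaw": 0.6},
    {"translation": [0,0,0],"angular": [0,0,0],"jaw": 0.6}
  ]
}}

```text
clock: 3.65
position: [0.5384, 0.05, 0.3057]
orientation: [-0.002, -3.14, -0.001]
wrist_force: [-1.0, -0.2, -0.6]
grip_width: 0.0704
finger_force: 0.0
```

>>> {"method": "apply_moves", "body": {
  "rows": [
    {"translation": [0,0,0.08],"angular": [0,0,0],"jaw": 0.6},
    {"translation": [0,0,0.08],"angular": [0,0,0],"jaw": 0.6},
    {"translation": [0,0,0.08],"angular": [0,0,0],"jaw": 0.6},
    {"translation": [0,0,0.08],"angular": [0,0,0],"jaw": 0.6},
    {"translation": [0,0,0.08],"angular": [0,0,0],"jaw": 0.6},
    {"translation": [0,0,0.072],"angular": [0,0,0],"jaw": 0.6},
    {"translation": [0,0,0],"angular": [0,0,0],"jaw": 0.6},
    {"translation": [0,0,0],"angular": [0,0,0],"jaw": 0.6}
  ]
}}

```text
clock: 4.32
position: [0.5382, 0.0505, 0.1888]
orientation: [0.001, -3.14, -0.0]
wrist_force: [1.0, -0.2, 0.9]
grip_width: 0.0705
finger_force: 0.0
```

>>> {"method": "apply_moves", "body": {
  "rows": [
    {"translation": [0,0,0],"angular": [0,0,0],"jaw": -0.1},
    {"translation": [0,0,0],"angular": [0,0,0],"jaw": -0.1},
    {"translation": [0,0,0],"angular": [0,0,0],"jaw": -0.1},
    {"translation": [0,0,0],"angular": [0,0,0],"jaw": -0.1},
    {"translation": [0,0,0],"angular": [0,0,0],"jaw": -0.1},
    {"translation": [0,0,0],"angular": [0,0,0],"jaw": -0.1},
    {"translation": [0,0,0],"angular": [0,0,0],"jaw": -0.1},
    {"translation": [0,0,0],"angular": [0,0,0],"jaw": -0.1}
  ],
  "newtons": 15
}}

```text
clock: 4.98
position: [0.5392, 0.0496, 0.1894]
orientation: [0.0, 3.14, 0.0]
wrist_force: [-1.4, 1.7, 5.4]
grip_width: 0.0508
finger_force: 15.0
```

>>> {"method": "apply_moves", "body": {
  "rows": [
    {"translation": [0,0,-0.04],"angular": [0,0,0],"jaw": -0.1},
    {"translation": [0,0,-0.06],"angular": [0,0,0],"jaw": -0.1},
    {"translation": [0,0,-0.08],"angular": [0,0,0],"jaw": -0.1},
    {"translation": [0,0,-0.06],"angular": [0,0,0],"jaw": -0.1},
    {"translation": [0,0,0],"angular": [0,0,0],"jaw": -0.1},
    {"translation": [0.05,0,0],"angular": [0,0,0],"jaw": -0.1},
    {"translation": [0.1,0,0],"angular": [0,0,0],"jaw": -0.1},
    {"translation": [0.1,0,0],"angular": [0,0,0],"jaw": -0.1},
    {"translation": [0.1,0,0],"angular": [0,0,0],"jaw": -0.1},
    {"translation": [0.05,0,0],"angular": [0,0,0],"jaw": -0.1},
    {"translation": [0,0,0],"angular": [0,0,0],"jaw": -0.1}
  ]
}}

```text
clock: 5.9
position: [0.4369, 0.0497, 0.2483]
orientation: [-0.0, -3.14, 0.0]
wrist_force: [0.3, -0.6, -0.9]
grip_width: 0.0505
finger_force: 15.0
```

>>> {"method": "apply_moves", "body": {
  "rows": [
    {"translation": [0.018,-0.08,0],"angular": [0,0,0],"jaw": -0.1},
    {"translation": [0.018,-0.12,0],"angular": [0,0,0],"jaw": -0.1},
    {"translation": [0.018,-0.14,0],"angular": [0,0,0],"jaw": -0.1},
    {"translation": [0.018,-0.14,0],"angular": [0,0,0],"jaw": -0.1},
    {"translation": [0.018,-0.14,0],"angular": [0,0,0],"jaw": -0.1},
    {"translation": [0.018,-0.14,0],"angular": [0,0,0],"jaw": -0.1},
    {"translation": [0.018,-0.14,0],"angular": [0,0,0],"jaw": -0.1},
    {"translation": [0.018,-0.1,0],"angular": [0,0,0],"jaw": -0.1},
    {"translation": [0.016,-0.078,0],"angular": [0,0,0],"jaw": -0.1},
    {"translation": [0,0,0],"angular": [0,0,0],"jaw": -0.1},
    {"translation": [0,0,0],"angular": [0,0,0],"jaw": -0.1},
    {"translation": [0,0,0],"angular": [0,0,0],"jaw": -0.1}
  ]
}}

```text
clock: 6.9
position: [0.3991, -0.2195, 0.2483]
orientation: [-0.0, -3.141, -0.001]
wrist_force: [-0.3, 0.6, -1.2]
grip_width: 0.0505
finger_force: 15.0
```

```bash
python3 - <<'E'
from h import *
s=r.read_state();x,y,z=s["position"];print(s["position"])
W,f=cloud("scene")
print(circ(W,x,y,z+.022)); p=near(W,x,y,.06,.1,.4); print(np.histogram(p[:,2],bins=np.arange(.1,.4,.02)))
cv2.imwrite("pics/s2.png",cv2.resize(f[150:330,120:380],None,fx=3,fy=3))
E
```

```text
[ 0.3991354  -0.21951726  0.24828692]
(array([ 0.4011, -0.2196]), 40, np.float64(0.2679), np.float64(0.0016))
(array([  0,   0,   0,   0,   0,   5, 121, 237, 209,  28, 151, 440, 477,
       112, 410]), array([0.1 , 0.12, 0.14, 0.16, 0.18, 0.2 , 0.22, 0.24, 0.26, 0.28, 0.3 ,
       0.32, 0.34, 0.36, 0.38, 0.4 ]))
```

View pics/s2.png

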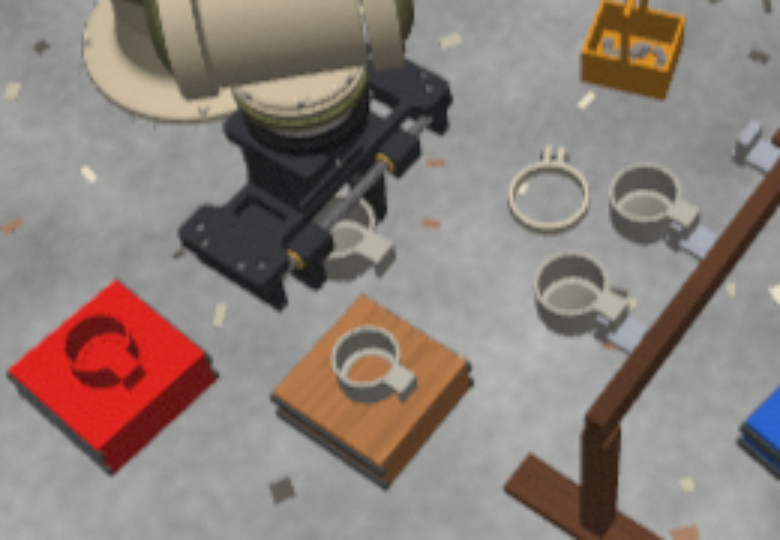

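The crop shows the held funnel upright above the wooden bin, and the bin's funnel at crop (365,360).

>>> {"method": "apply_moves", "body": {
  "rows": [
    {"translation": [0.01,0,0.06],"angular": [0,0,0],"jaw": -0.1},
    {"translation": [0,0,0.1],"angular": [0,0,0],"jaw": -0.1},
    {"translation": [0,0,0.12],"angular": [0,0,0],"jaw": -0.1},
    {"translation": [0,0,0.1],"angular": [0,0,0],"jaw": -0.1},
    {"translation": [0,0,0.08],"angular": [0,0,0],"jaw": -0.1},
    {"translation": [0,0,0.06],"angular": [0,0,0],"jaw": -0.1},
    {"translation": [0,0,0.04],"angular": [0,0,0],"jaw": -0.1},
    {"translation": [0,0,0],"angular": [0,0,0],"jaw": -0.1},
    {"translation": [0,0,0],"angular": [0,0,0],"jaw": -0.1}
  ]
}}

```text
clock: 7.7
position: [0.3967, -0.2193, 0.1088]
orientation: [0.002, -3.141, -0.001]
wrist_force: [0.3, 0.5, -0.5]
grip_width: 0.0507
finger_force: 15.0
```

>>> {"method": "apply_moves", "body": {
  "rows": [
    {"translation": [0,0,0.012],"angular": [0,0,0],"jaw": -0.1},
    {"translation": [0,0,0.012],"angular": [0,0,0],"jaw": -0.1},
    {"translation": [0,0,0.012],"angular": [0,0,0],"jaw": -0.1},
    {"translation": [0,0,0.012],"angular": [0,0,0],"jaw": -0.1},
    {"translation": [0,0,0],"angular": [0,0,0],"jaw": -0.1},
    {"translation": [0,0,0],"angular": [0,0,0],"jaw": -0.1},
    {"translation": [0,0,0],"angular": [0,0,0],"jaw": -0.1}
  ]
}}

```text
clock: 8.28
position: [0.3964, -0.22, 0.0968]
orientation: [0.0, 3.141, -0.0]
wrist_force: [-0.8, 0.4, -1.1]
grip_width: 0.0507
finger_force: 15.0
```

>>> {"method": "apply_moves", "body": {
  "rows": [
    {"translation": [0,0,0.008],"angular": [0,0,0],"jaw": -0.1},
    {"translation": [0,0,0.005],"angular": [0,0,0],"jaw": -0.1},
    {"translation": [0,0,0],"angular": [0,0,0],"jaw": -0.1},
    {"translation": [0,0,0],"angular": [0,0,0],"jaw": -0.1},
    {"translation": [0,0,0],"angular": [0,0,0],"jaw": -0.1}
  ]
}}

```text
clock: 8.7
position: [0.3968, -0.2201, 0.0943]
orientation: [-0.0, 3.141, -0.001]
wrist_force: [-2.1, 1.6, 9.0]
grip_width: 0.0503
finger_force: 15.0
```

>>> {"method": "apply_moves", "body": {
  "rows": [
    {"translation": [0,0,0],"angular": [0,0,0],"jaw": 0.6},
    {"translation": [0,0,0],"angular": [0,0,0],"jaw": 0.6},
    {"translation": [0,0,0],"angular": [0,0,0],"jaw": 0.6},
    {"translation": [0,0,0],"angular": [0,0,0],"jaw": 0.6},
    {"translation": [0,0,-0.06],"angular": [0,0,0],"jaw": 0.6},
    {"translation": [0,0,-0.12],"angular": [0,0,0],"jaw": 0.6},
    {"translation": [0,0,-0.15],"angular": [0,0,0],"jaw": 0.6},
    {"translation": [0,0,-0.15],"angular": [0,0,0],"jaw": 0.6},
    {"translation": [0,0,-0.15],"angular": [0,0,0],"jaw": 0.6},
    {"translation": [0,0,-0.15],"angular": [0,0,0],"jaw": 0.6},
    {"translation": [0,0,0],"angular": [0,0,0],"jaw": 0.6},
    {"translation": [0,0,0],"angular": [0,0,0],"jaw": 0.6}
  ]
}}

```text
clock: 9.7
position: [0.3967, -0.2202, 0.2896]
orientation: [0.0, 3.139, -0.004]
wrist_force: [0.2, 0.3, 0.1]
grip_width: 0.0706
finger_force: 0.0
```

```bash
python3 - <<'E'
from h import *
print(r.read_state()["position"])
W,f=cloud("scene")
print(circ(W,.397,-.22,.114))
for x,y in((.54,-.045),(.54,-.14)): print(circ(W,x,y,.21))
print(holder(W,.373,.206))
E
```

```text
[ 0.39669778 -0.2202409   0.28958995]
(array([ 0.3984, -0.2214]), 108, np.float64(0.1122), np.float64(0.0013))
(array([ 0.5393, -0.0453]), 91, np.float64(0.2081), np.float64(0.0016))
(array([ 0.5384, -0.14  ]), 116, np.float64(0.2079), np.float64(0.0018))
{'bar': (array([0.3806, 0.1893, 0.1108]), np.float64(14.900000000000006), 44), 'tab': (array([0.3762, 0.2026, 0.1509]), 49), 'box': (((374.3555908203125, 205.93865966796875), (85.96182250976562, 81.01205444335938), 16.5701904296875), 282)}
```

>>> {"method": "apply_moves", "body": {
  "rows": [
    {"translation": [-0.08,0.1,0],"angular": [0,0,0],"jaw": 0.6},
    {"translation": [-0.1,0.12,0],"angular": [0,0,0],"jaw": 0.6},
    {"translation": [-0.1,0.12,0],"angular": [0,0,0],"jaw": 0.6},
    {"translation": [-0.1,0.12,0],"angular": [0,0,0],"jaw": 0.6},
    {"translation": [-0.1,0.12,0],"angular": [0,0,0],"jaw": 0.6},
    {"translation": [-0.087,0.12,0],"angular": [0,0,0],"jaw": 0.6},
    {"translation": [0,0,0],"angular": [0,0,0],"jaw": 0.6},
    {"translation": [0,0,0],"angular": [0,0,0],"jaw": 0.6},
    {"translation": [0,0,0],"angular": [0,0,0],"jaw": 0.6}
  ]
}}

```text
clock: 10.5
position: [0.5376, -0.0453, 0.287]
orientation: [-0.0, -3.139, -0.001]
wrist_force: [-0.2, -0.4, 0.1]
grip_width: 0.0704
finger_force: 0.0
```

>>> {"method": "apply_moves", "body": {
  "rows": [
    {"translation": [-0.004,0,0.08],"angular": [0,0,0],"jaw": 0.6},
    {"translation": [0,0,0.08],"angular": [0,0,0],"jaw": 0.6},
    {"translation": [0,0,0.08],"angular": [0,0,0],"jaw": 0.6},
    {"translation": [0,0,0.08],"angular": [0,0,0],"jaw": 0.6},
    {"translation": [0,0,0.072],"angular": [0,0,0],"jaw": 0.6},
    {"translation": [0,0,0],"angular": [0,0,0],"jaw": 0.6},
    {"translation": [0,0,0],"angular": [0,0,0],"jaw": 0.6},
    {"translation": [0,0,0],"angular": [0,0,0],"jaw": 0.6}
  ]
}}

```text
clock: 11.17
position: [0.5393, -0.0458, 0.1915]
orientation: [0.002, 3.14, -0.001]
wrist_force: [0.4, 0.3, 0.5]
grip_width: 0.0705
finger_force: 0.0
```

>>> {"method": "apply_moves", "body": {
  "rows": [
    {"translation": [0,0,0],"angular": [0,0,0],"jaw": -0.1},
    {"translation": [0,0,0],"angular": [0,0,0],"jaw": -0.1},
    {"translation": [0,0,0],"angular": [0,0,0],"jaw": -0.1},
    {"translation": [0,0,0],"angular": [0,0,0],"jaw": -0.1},
    {"translation": [0,0,0],"angular": [0,0,0],"jaw": -0.1},
    {"translation": [0,0,0],"angular": [0,0,0],"jaw": -0.1},
    {"translation": [0,0,0],"angular": [0,0,0],"jaw": -0.1},
    {"translation": [0,0,0],"angular": [0,0,0],"jaw": -0.1}
  ]
}}

```text
clock: 11.83
position: [0.5393, -0.045, 0.1908]
orientation: [0.0, 3.141, -0.0]
wrist_force: [-1.7, -0.2, 4.6]
grip_width: 0.0502
finger_force: 15.0
```

>>> {"method": "apply_moves", "body": {
  "rows": [
    {"translation": [0,0,-0.04],"angular": [0,0,0],"jaw": -0.1},
    {"translation": [0,0,-0.06],"angular": [0,0,0],"jaw": -0.1},
    {"translation": [0,0,-0.08],"angular": [0,0,0],"jaw": -0.1},
    {"translation": [0,0,-0.06],"angular": [0,0,0],"jaw": -0.1},
    {"translation": [0,0,0],"angular": [0,0,0],"jaw": -0.1},
    {"translation": [0.05,0,0],"angular": [0,0,0],"jaw": -0.1},
    {"translation": [0.1,0,0],"angular": [0,0,0],"jaw": -0.1},
    {"translation": [0.1,0,0],"angular": [0,0,0],"jaw": -0.1},
    {"translation": [0.1,0,0],"angular": [0,0,0],"jaw": -0.1},
    {"translation": [0.05,0,0],"angular": [0,0,0],"jaw": -0.1},
    {"translation": [0,0,0],"angular": [0,0,0],"jaw": -0.1}
  ]
}}

```text
clock: 12.75
position: [0.4372, -0.0446, 0.25]
orientation: [-0.001, -3.14, -0.001]
wrist_force: [0.4, 0.2, -0.4]
grip_width: 0.0506
finger_force: 15.0
```

>>> {"method": "apply_moves", "body": {
  "rows": [
    {"translation": [0.026,-0.08,0],"angular": [0,0,0],"jaw": -0.1},
    {"translation": [0.027,-0.124,0],"angular": [0,0,0],"jaw": -0.1},
    {"translation": [0.027,-0.14,0],"angular": [0,0,0],"jaw": -0.1},
    {"translation": [0.027,-0.14,0],"angular": [0,0,0],"jaw": -0.1},
    {"translation": [0.027,-0.12,0],"angular": [0,0,0],"jaw": -0.1},
    {"translation": [0.026,-0.1,0],"angular": [0,0,0],"jaw": -0.1},
    {"translation": [0,0,0],"angular": [0,0,0],"jaw": -0.1},
    {"translation": [0,0,0],"angular": [0,0,0],"jaw": -0.1},
    {"translation": [0,0,0],"angular": [0,0,0],"jaw": -0.1}
  ]
}}

```text
clock: 13.5
position: [0.3995, -0.2205, 0.25]
orientation: [-0.0, -3.141, -0.001]
wrist_force: [-0.5, -0.2, -0.3]
grip_width: 0.0504
finger_force: 15.0
```

```bash
python3 - <<'E'
from h import *
s=r.read_state();x,y,z=s["position"];print(s["position"])
W,f=cloud("scene")
print(circ(W,x,y,z+.020),circ(W,.398,-.221,.114))
E
```

```text
[ 0.39945773 -0.22053489  0.25000022]
(array([ 0.4011, -0.22  ]), 64, np.float64(0.2676), np.float64(0.0018)) (array([ 0.3986, -0.2215]), 107, np.float64(0.1124), np.float64(0.0015))
```

>>> {"method": "apply_moves", "body": {
  "rows": [
    {"translation": [0.01,-0.003,0.05],"angular": [0,0,0],"jaw": -0.1},
    {"translation": [0,0,0.1],"angular": [0,0,0],"jaw": -0.1},
    {"translation": [0,0,0.1],"angular": [0,0,0],"jaw": -0.1},
    {"translation": [0,0,0.09],"angular": [0,0,0],"jaw": -0.1},
    {"translation": [0,0,0.06],"angular": [0,0,0],"jaw": -0.1},
    {"translation": [0,0,0.04],"angular": [0,0,0],"jaw": -0.1},
    {"translation": [0,0,0.02],"angular": [0,0,0],"jaw": -0.1},
    {"translation": [0,0,0.01],"angular": [0,0,0],"jaw": -0.1},
    {"translation": [0,0,0],"angular": [0,0,0],"jaw": -0.1},
    {"translation": [0,0,0],"angular": [0,0,0],"jaw": -0.1}
  ]
}}

```text
clock: 14.38
position: [0.397, -0.2216, 0.1336]
orientation: [-0.001, 3.141, -0.001]
wrist_force: [0.6, -0.3, -0.5]
grip_width: 0.0509
finger_force: 15.0
```

>>> {"method": "apply_moves", "body": {
  "rows": [
    {"translation": [0,0,0.01],"angular": [0,0,0],"jaw": -0.1},
    {"translation": [0,0,0.008],"angular": [0,0,0],"jaw": -0.1},
    {"translation": [0,0,0.006],"angular": [0,0,0],"jaw": -0.1},
    {"translation": [0,0,0],"angular": [0,0,0],"jaw": -0.1},
    {"translation": [0,0,0],"angular": [0,0,0],"jaw": -0.1},
    {"translation": [0,0,0],"angular": [0,0,0],"jaw": -0.1}
  ]
}}

```text
clock: 14.88
position: [0.3971, -0.2219, 0.1277]
orientation: [0.0, 3.14, -0.001]
wrist_force: [-0.3, 2.3, 6.5]
grip_width: 0.0506
finger_force: 15.0
```

Seated at the expected height with contact; I release and rise.

>>> {"method": "apply_moves", "body": {
  "rows": [
    {"translation": [0,0,0],"angular": [0,0,0],"jaw": 0.6},
    {"translation": [0,0,0],"angular": [0,0,0],"jaw": 0.6},
    {"translation": [0,0,0],"angular": [0,0,0],"jaw": 0.6},
    {"translation": [0,0,0],"angular": [0,0,0],"jaw": 0.6},
    {"translation": [0,0,-0.06],"angular": [0,0,0],"jaw": 0.6},
    {"translation": [0,0,-0.12],"angular": [0,0,0],"jaw": 0.6},
    {"translation": [0,0,-0.15],"angular": [0,0,0],"jaw": 0.6},
    {"translation": [0,0,-0.15],"angular": [0,0,0],"jaw": 0.6},
    {"translation": [0,0,-0.15],"angular": [0,0,0],"jaw": 0.6},
    {"translation": [0,0,0],"angular": [0,0,0],"jaw": 0.6},
    {"translation": [0,0,0],"angular": [0,0,0],"jaw": 0.6}
  ]
}}

```text
clock: 15.8
position: [0.3969, -0.222, 0.2856]
orientation: [0.0, 3.139, -0.004]
wrist_force: [-0.3, 0.4, -0.2]
grip_width: 0.0706
finger_force: 0.0
```

```bash
python3 - <<'E'
from h import *
print(r.read_state()["position"])
W,f=cloud("scene")
print(circ(W,.398,-.221,.146))
print(circ(W,.54,-.14,.21))
E
```

```text
[ 0.39693093 -0.22200934  0.28562259]
(array([ 0.3972, -0.2232]), 116, np.float64(0.1443), np.float64(0.0016))
(array([ 0.5381, -0.1401]), 123, np.float64(0.208), np.float64(0.0018))
```

>>> {"method": "apply_moves", "body": {
  "rows": [
    {"translation": [-0.1,0.06,0],"angular": [0,0,0],"jaw": 0.6},
    {"translation": [-0.12,0.07,0],"angular": [0,0,0],"jaw": 0.6},
    {"translation": [-0.12,0.07,0],"angular": [0,0,0],"jaw": 0.6},
    {"translation": [-0.12,0.07,0],"angular": [0,0,0],"jaw": 0.6},
    {"translation": [-0.104,0.058,0],"angular": [0,0,0],"jaw": 0.6},
    {"translation": [0,0,0],"angular": [0,0,0],"jaw": 0.6},
    {"translation": [0,0,0],"angular": [0,0,0],"jaw": 0.6},
    {"translation": [0,0,0],"angular": [0,0,0],"jaw": 0.6}
  ]
}}

```text
clock: 16.52
position: [0.5369, -0.1399, 0.283]
orientation: [-0.0, -3.139, -0.002]
wrist_force: [0.8, 0.7, -0.1]
grip_width: 0.0704
finger_force: 0.0
```

>>> {"method": "apply_moves", "body": {
  "rows": [
    {"translation": [-0.003,0,0.08],"angular": [0,0,0],"jaw": 0.6},
    {"translation": [0,0,0.08],"angular": [0,0,0],"jaw": 0.6},
    {"translation": [0,0,0.08],"angular": [0,0,0],"jaw": 0.6},
    {"translation": [0,0,0.08],"angular": [0,0,0],"jaw": 0.6},
    {"translation": [0,0,0.06],"angular": [0,0,0],"jaw": 0.6},
    {"translation": [0,0,0],"angular": [0,0,0],"jaw": 0.6},
    {"translation": [0,0,0],"angular": [0,0,0],"jaw": 0.6},
    {"translation": [0,0,0],"angular": [0,0,0],"jaw": 0.6}
  ]
}}

```text
clock: 17.18
position: [0.5383, -0.1403, 0.1906]
orientation: [0.001, 3.14, -0.001]
wrist_force: [-0.1, -0.0, 0.9]
grip_width: 0.0707
finger_force: 0.0
```

>>> {"method": "apply_moves", "body": {
  "rows": [
    {"translation": [0,0,0],"angular": [0,0,0],"jaw": -0.1},
    {"translation": [0,0,0],"angular": [0,0,0],"jaw": -0.1},
    {"translation": [0,0,0],"angular": [0,0,0],"jaw": -0.1},
    {"translation": [0,0,0],"angular": [0,0,0],"jaw": -0.1},
    {"translation": [0,0,0],"angular": [0,0,0],"jaw": -0.1},
    {"translation": [0,0,0],"angular": [0,0,0],"jaw": -0.1},
    {"translation": [0,0,0],"angular": [0,0,0],"jaw": -0.1},
    {"translation": [0,0,0],"angular": [0,0,0],"jaw": -0.1}
  ]
}}

```text
clock: 17.85
position: [0.5385, -0.1398, 0.1898]
orientation: [0.0, 3.141, -0.001]
wrist_force: [-0.5, 0.2, 3.9]
grip_width: 0.0507
finger_force: 15.0
```

>>> {"method": "apply_moves", "body": {
  "rows": [
    {"translation": [0,0,-0.04],"angular": [0,0,0],"jaw": -0.1},
    {"translation": [0,0,-0.06],"angular": [0,0,0],"jaw": -0.1},
    {"translation": [0,0,-0.08],"angular": [0,0,0],"jaw": -0.1},
    {"translation": [0,0,-0.08],"angular": [0,0,0],"jaw": -0.1},
    {"translation": [0,0,-0.04],"angular": [0,0,0],"jaw": -0.1},
    {"translation": [0.05,0,0],"angular": [0,0,0],"jaw": -0.1},
    {"translation": [0.1,0,0],"angular": [0,0,0],"jaw": -0.1},
    {"translation": [0.1,0,0],"angular": [0,0,0],"jaw": -0.1},
    {"translation": [0.1,0,0],"angular": [0,0,0],"jaw": -0.1},
    {"translation": [0.05,0,0],"angular": [0,0,0],"jaw": -0.1},
    {"translation": [0,0,0],"angular": [0,0,0],"jaw": -0.1},
    {"translation": [0,0,0],"angular": [0,0,0],"jaw": -0.1}
  ]
}}

```text
clock: 18.85
position: [0.4385, -0.1398, 0.2647]
orientation: [0.001, 3.141, -0.0]
wrist_force: [-0.2, 0.2, -0.2]
grip_width: 0.0509
finger_force: 15.0
```

>>> {"method": "apply_moves", "body": {
  "rows": [
    {"translation": [0.042,-0.08,0],"angular": [0,0,0],"jaw": -0.1},
    {"translation": [0.042,-0.08,0],"angular": [0,0,0],"jaw": -0.1},
    {"translation": [0.042,-0.08,0],"angular": [0,0,0],"jaw": -0.1},
    {"translation": [0.042,-0.09,0],"angular": [0,0,0],"jaw": -0.1},
    {"translation": [0,0,0],"angular": [0,0,0],"jaw": -0.1},
    {"translation": [0,0,0],"angular": [0,0,0],"jaw": -0.1},
    {"translation": [0,0,0],"angular": [0,0,0],"jaw": -0.1}
  ]
}}

```text
clock: 19.43
position: [0.397, -0.2219, 0.2643]
orientation: [0.0, -3.141, -0.001]
wrist_force: [0.3, 0.1, -0.6]
grip_width: 0.0505
finger_force: 15.0
```

```bash
python3 - <<'E'
from h import *
s=r.read_state();x,y,z=s["position"];print(s["position"])
W,f=cloud("scene")
print(circ(W,x,y,z+.020),circ(W,.398,-.221,.146))
E
```

```text
[ 0.39703122 -0.22189073  0.26427177]
(array([ 0.398 , -0.2217]), 84, np.float64(0.2823), np.float64(0.0018)) (array([ 0.3975, -0.2232]), 122, np.float64(0.1445), np.float64(0.0015))
```

>>> {"method": "apply_moves", "body": {
  "rows": [
    {"translation": [0.002,-0.001,0.05],"angular": [0,0,0],"jaw": -0.1},
    {"translation": [0,0,0.09],"angular": [0,0,0],"jaw": -0.1},
    {"translation": [0,0,0.1],"angular": [0,0,0],"jaw": -0.1},
    {"translation": [0,0,0.08],"angular": [0,0,0],"jaw": -0.1},
    {"translation": [0,0,0.04],"angular": [0,0,0],"jaw": -0.1},
    {"translation": [0,0,0.02],"angular": [0,0,0],"jaw": -0.1},
    {"translation": [0,0,0.015],"angular": [0,0,0],"jaw": -0.1},
    {"translation": [0,0,0],"angular": [0,0,0],"jaw": -0.1},
    {"translation": [0,0,0],"angular": [0,0,0],"jaw": -0.1}
  ]
}}

```text
clock: 20.23
position: [0.3963, -0.2224, 0.1663]
orientation: [-0.001, 3.141, -0.001]
wrist_force: [-0.4, 0.1, -1.0]
grip_width: 0.0505
finger_force: 15.0
```

>>> {"method": "apply_moves", "body": {
  "rows": [
    {"translation": [0,0,0.01],"angular": [0,0,0],"jaw": -0.1},
    {"translation": [0,0,0.008],"angular": [0,0,0],"jaw": -0.1},
    {"translation": [0,0,0.008],"angular": [0,0,0],"jaw": -0.1},
    {"translation": [0,0,0],"angular": [0,0,0],"jaw": -0.1},
    {"translation": [0,0,0],"angular": [0,0,0],"jaw": -0.1},
    {"translation": [0,0,0],"angular": [0,0,0],"jaw": -0.1}
  ]
}}

```text
clock: 20.73
position: [0.3959, -0.2225, 0.1593]
orientation: [0.0, 3.141, -0.0]
wrist_force: [-0.1, -0.4, -0.9]
grip_width: 0.0505
finger_force: 15.0
```

>>> {"method": "apply_moves", "body": {
  "rows": [
    {"translation": [0,0,0.006],"angular": [0,0,0],"jaw": -0.1},
    {"translation": [0,0,0],"angular": [0,0,0],"jaw": -0.1},
    {"translation": [0,0,0],"angular": [0,0,0],"jaw": -0.1},
    {"translation": [0,0,0],"angular": [0,0,0],"jaw": -0.1}
  ]
}}

```text
clock: 21.07
position: [0.3962, -0.2227, 0.1586]
orientation: [-0.0, 3.14, -0.002]
wrist_force: [-0.1, 1.5, 7.4]
grip_width: 0.0504
finger_force: 15.0
```

>>> {"method": "apply_moves", "body": {
  "rows": [
    {"translation": [0,0,0],"angular": [0,0,0],"jaw": 0.6},
    {"translation": [0,0,0],"angular": [0,0,0],"jaw": 0.6},
    {"translation": [0,0,0],"angular": [0,0,0],"jaw": 0.6},
    {"translation": [0,0,0],"angular": [0,0,0],"jaw": 0.6},
    {"translation": [0,0,-0.06],"angular": [0,0,0],"jaw": 0.6},
    {"translation": [0,0,-0.12],"angular": [0,0,0],"jaw": 0.6},
    {"translation": [0,0,-0.15],"angular": [0,0,0],"jaw": 0.6},
    {"translation": [0,0,-0.15],"angular": [0,0,0],"jaw": 0.6},
    {"translation": [0,0,-0.15],"angular": [0,0,0],"jaw": 0.6},
    {"translation": [0,0,0],"angular": [0,0,0],"jaw": 0.6},
    {"translation": [0,0,0],"angular": [0,0,0],"jaw": 0.6}
  ]
}}

```text
clock: 21.98
position: [0.3962, -0.2227, 0.3163]
orientation: [0.0, 3.139, -0.004]
wrist_force: [0.7, 0.7, -0.9]
grip_width: 0.0705
finger_force: 0.0
```

```bash
python3 - <<'E'
from h import *
s=r.read_state();print(s["position"],Ro.from_rotvec(s["orientation"]).as_matrix().round(4))
W,f=cloud("scene")
print(circ(W,.398,-.221,.178))
print(holder(W,.373,.206)); print(r.spot_point("scene","holder_bar"),r.spot_point("scene","holder"))
W,f=cloud("top")
print(holder(W,.373,.206))
cv2.imwrite("pics/s3.png",f)
E
```

```text
[ 0.39618073 -0.2227254   0.31629431] [[-1.0e+00  1.0e-04  2.3e-03]
 [ 1.0e-04  1.0e+00 -2.2e-03]
 [-2.3e-03 -2.2e-03 -1.0e+00]]
(array([ 0.3962, -0.2239]), 137, np.float64(0.1763), np.float64(0.0017))
{'bar': (array([0.3809, 0.1593, 0.1115]), np.float64(15.0), 33), 'tab': (array([0.3795, 0.1634, 0.1541]), 23), 'box': (((377.350341796875, 165.38043212890625), (85.61266326904297, 68.23096466064453), 16.39212417602539), 167)}
[{'centre': [0.3747, 0.1656, 0.1119], 'conf': 0.91}] [{'centre': [0.3761, 0.1571, -0.0012], 'conf': 0.75}]
{'bar': (array([0.3743, 0.1686, 0.1123]), np.float64(16.599999999999994), 45), 'tab': (array([0.3759, 0.1634, 0.1565]), 34), 'box': (((374.5903625488281, 168.28880310058594), (84.15767669677734, 60.16749572753906), 16.647233963012695), 115)}
```

View pics/s3.png

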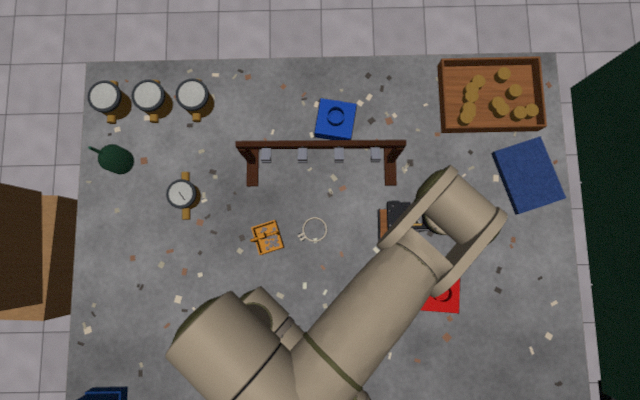

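Top picture: the hooks are empty. The holder has been knocked to (267,237), nearer the clamp at (314,229) but clear of it. I re-measure it there.

```bash
python3 - <<'E'
from h import *
for c in("scene","top"):
    W,f=cloud(c); print(c,holder(W,.375,.163)); b=near(W,.375,.163,.08,.105,.12)
    m=b.mean(0); print(cv2.minAreaRect((b[:,:2]*1000).astype(np.float32)))
    t=near(W,.375,.163,.05,.12,.165);print(t.min(0),t.max(0))
E
```

```text
scene {'bar': (array([0.3839, 0.1493, 0.1109]), np.float64(15.300000000000011), 51), 'tab': (array([0.3807, 0.1588, 0.1511]), 49), 'box': (((379.00433349609375, 161.82041931152344), (85.24634552001953, 77.71977996826172), 17.340930938720703), 293)}
((381.301513671875, 160.61241149902344), (10.282779693603516, 77.63397979736328), 12.475007057189941)
[0.3721005  0.15098258 0.12005698] [0.38779623 0.17106503 0.15855811]
top {'bar': (array([0.3766, 0.1605, 0.1129]), np.float64(16.599999999999994), 61), 'tab': (array([0.3762, 0.1615, 0.1558]), 43), 'box': (((376.8149108886719, 161.3348388671875), (84.44373321533203, 75.07160186767578), 17.083913803100586), 180)}
((374.9422302246094, 162.31068420410156), (10.718233108520508, 77.73395538330078), 17.380531311035156)
[0.36840347 0.15248055 0.12610899] [0.38431262 0.17035579 0.1621162 ]
```

>>> {"method": "apply_moves", "body": {
  "rows": [
    {"translation": [0.007,0.096,0],"angular": [0,0,0],"jaw": 0.2},
    {"translation": [0.007,0.14,0],"angular": [0,0,0],"jaw": 0.2},
    {"translation": [0.007,0.15,0],"angular": [0,0,0],"jaw": 0.2},
    {"translation": [0.007,0.15,0],"angular": [0,0,0],"jaw": 0.2},
    {"translation": [0.007,0.15,0],"angular": [0,0,0],"jaw": 0.2},
    {"translation": [0.007,0.15,0],"angular": [0,0,0],"jaw": 0.2},
    {"translation": [0.007,0.15,0],"angular": [0,0,0],"jaw": 0.2},
    {"translation": [0.007,0.15,0],"angular": [0,0,0],"jaw": 0.2},
    {"translation": [0.007,0.15,0],"angular": [0,0,0],"jaw": 0.2},
    {"translation": [0.007,0.15,0],"angular": [0,0,0],"jaw": 0.2},
    {"translation": [0.005,0.1,0],"angular": [0,0,0],"jaw": 0.2}
  ]
}}

```text
clock: 23.2
position: [0.3763, 0.1642, 0.3148]
orientation: [0.002, -3.141, -0.001]
wrist_force: [0.2, -1.1, 0.3]
grip_width: 0.0529
finger_force: 0.0
```

>>> {"method": "apply_moves", "body": {
  "rows": [
    {"translation": [0,0,0],"angular": [0,0,-0.03],"jaw": 0.2},
    {"translation": [0,0,0],"angular": [0,0,-0.034],"jaw": 0.2},
    {"translation": [0,0,0],"angular": [0,0,-0.03],"jaw": 0.2},
    {"translation": [0,0,0],"angular": [0,0,0],"jaw": 0.2},
    {"translation": [0,0,0],"angular": [0,0,0],"jaw": 0.2},
    {"translation": [0,0,0],"angular": [0,0,0],"jaw": 0.2}
  ]
}}

```text
clock: 23.7
position: [0.3772, 0.1615, 0.315]
orientation: [0.457, -3.108, -0.0]
wrist_force: [0.5, 1.3, -0.5]
grip_width: 0.053
finger_force: 0.0
```

```bash
python3 - <<'E'
from h import *
s=r.read_state();p=s["position"];R=Ro.from_rotvec(s["orientation"]).as_matrix();print(p,R.round(3))
print("frac to go",(R.T@(np.array([.3775,.1613,.134])-p)/.25).round(4))
W,f=cloud("scene");t=near(W,.38,.16,.03,.12,.165);print(t.mean(0),len(t))
E
```

```text
[0.37715398 0.16147317 0.31498355] [[-0.958 -0.288 -0.   ]
 [-0.288  0.958 -0.   ]
 [ 0.     0.    -1.   ]]
frac to go [-0.0015 -0.0011  0.7239]
[0.38121753 0.15796158 0.14375849] 75
```

>>> {"method": "apply_moves", "body": {
  "rows": [
    {"translation": [0,0,0.08],"angular": [0,0,0],"jaw": 0.2},
    {"translation": [0,0,0.12],"angular": [0,0,0],"jaw": 0.2},
    {"translation": [0,0,0.12],"angular": [0,0,0],"jaw": 0.2},
    {"translation": [0,0,0.12],"angular": [0,0,0],"jaw": 0.2},
    {"translation": [0,0,0.1],"angular": [0,0,0],"jaw": 0.2},
    {"translation": [0,0,0.08],"angular": [0,0,0],"jaw": 0.2},
    {"translation": [0,0,0.06],"angular": [0,0,0],"jaw": 0.2},
    {"translation": [0,0,0.044],"angular": [0,0,0],"jaw": 0.2},
    {"translation": [0,0,0],"angular": [0,0,0],"jaw": 0.2},
    {"translation": [0,0,0],"angular": [0,0,0],"jaw": 0.2}
  ]
}}

```text
clock: 24.58
position: [0.3772, 0.1615, 0.1343]
orientation: [0.46, -3.107, -0.0]
wrist_force: [0.5, 0.1, 0.6]
grip_width: 0.0528
finger_force: 0.0
```

>>> {"method": "apply_moves", "body": {
  "rows": [
    {"translation": [0,0,0],"angular": [0,0,0],"jaw": -0.8},
    {"translation": [0,0,0],"angular": [0,0,0],"jaw": -0.8},
    {"translation": [0,0,0],"angular": [0,0,0],"jaw": -0.8},
    {"translation": [0,0,0],"angular": [0,0,0],"jaw": -0.8},
    {"translation": [0,0,0],"angular": [0,0,0],"jaw": -0.8},
    {"translation": [0,0,0],"angular": [0,0,0],"jaw": -0.8},
    {"translation": [0,0,0],"angular": [0,0,0],"jaw": -0.8},
    {"translation": [0,0,0],"angular": [0,0,0],"jaw": -0.8},
    {"translation": [0,0,0],"angular": [0,0,0],"jaw": -0.8},
    {"translation": [0,0,0],"angular": [0,0,0],"jaw": -0.8}
  ],
  "newtons": 25
}}

```text
clock: 25.42
position: [0.3772, 0.1616, 0.1342]
orientation: [0.462, -3.107, -0.0]
wrist_force: [0.0, -0.2, 1.2]
grip_width: 0.0178
finger_force: 24.9
```

>>> {"method": "apply_moves", "body": {
  "rows": [
    {"translation": [0,0,-0.03],"angular": [0,0,0],"jaw": -0.8},
    {"translation": [0,0,-0.07],"angular": [0,0,0],"jaw": -0.8},
    {"translation": [0,0,-0.1],"angular": [0,0,0],"jaw": -0.8},
    {"translation": [0,0,-0.1],"angular": [0,0,0],"jaw": -0.8},
    {"translation": [0,0,-0.08],"angular": [0,0,0],"jaw": -0.8},
    {"translation": [0,0,-0.068],"angular": [0,0,0],"jaw": -0.8},
    {"translation": [0,0,0],"angular": [0,0,0.02],"jaw": -0.8},
    {"translation": [0,0,0],"angular": [0,0,0.03],"jaw": -0.8},
    {"translation": [0,0,0],"angular": [0,0,0.03],"jaw": -0.8},
    {"translation": [0,0,0],"angular": [0,0,0.017],"jaw": -0.8},
    {"translation": [0,0,0],"angular": [0,0,0],"jaw": -0.8},
    {"translation": [0,0,0],"angular": [0,0,0],"jaw": -0.8}
  ]
}}

```text
clock: 26.42
position: [0.3771, 0.1615, 0.2464]
orientation: [-0.012, -3.142, 0.0]
wrist_force: [-0.5, 0.2, -1.9]
grip_width: 0.0178
finger_force: 24.9
```

>>> {"method": "apply_moves", "body": {
  "rows": [
    {"translation": [-0.06,-0.01,0],"angular": [0,0,0],"jaw": -0.8},
    {"translation": [-0.09,-0.02,0],"angular": [0,0,0],"jaw": -0.8},
    {"translation": [-0.1,-0.02,0],"angular": [0,0,0],"jaw": -0.8},
    {"translation": [-0.1,-0.02,0],"angular": [0,0,0],"jaw": -0.8},
    {"translation": [-0.08,-0.01,0],"angular": [0,0,0],"jaw": -0.8},
    {"translation": [-0.06,0,0],"angular": [0,0,0],"jaw": -0.8},
    {"translation": [0,0,0],"angular": [0,0,0],"jaw": -0.8},
    {"translation": [0,0,0],"angular": [0,0,0],"jaw": -0.8},
    {"translation": [0,0,0],"angular": [0,0,0],"jaw": -0.8},
    {"translation": [0,0,0],"angular": [0,0,0],"jaw": -0.8}
  ]
}}

```text
clock: 27.25
position: [0.4987, 0.1406, 0.2464]
orientation: [-0.014, -3.141, 0.0]
wrist_force: [-0.6, -0.4, -1.8]
grip_width: 0.0177
finger_force: 24.9
```

```bash
python3 - <<'E'
from h import *
s=r.read_state();p=s["position"];R=Ro.from_rotvec(s["orientation"]).as_matrix();print(p,R.round(4))
print("frac to (.592,.141)",(R.T@(np.array([.592,.141,p[2]])-p)/.25).round(4))
W,f=cloud("scene")
q=near(W,.61,.2,.03,.04,.17);print("post",len(q),np.percentile(q[:,1],[2,20,50]) if len(q) else 0,q.min(0) if len(q) else 0)
b=near(W,p[0],p[1],.06,p[2]-.032,p[2]-.018);b=b[abs(b[:,1]-p[1])>.012];print("bar",b.mean(0),len(b),np.polyfit(b[:,1],b[:,2],1),np.polyfit(b[:,1],b[:,0],1))
cv2.imwrite("pics/s4.png",cv2.resize(f[110:260,280:480],None,fx=3.6,fy=3.6,interpolation=cv2.INTER_CUBIC))
E
```

```text
[0.49869044 0.14058224 0.24643639] [[-1.0e+00  8.6e-03 -1.0e-04]
 [ 8.6e-03  1.0e+00 -0.0e+00]
 [ 1.0e-04 -0.0e+00 -1.0e+00]]
frac to (.592,.141) [-0.3732  0.0049 -0.    ]
post 250 [0.19968985 0.2009962  0.2024973 ] [0.60231285 0.19846317 0.04119753]
bar [0.50192776 0.11859009 0.22141858] 38 [-0.01724974  0.22346422] [0.04539526 0.49654433]
```

View pics/s4.png

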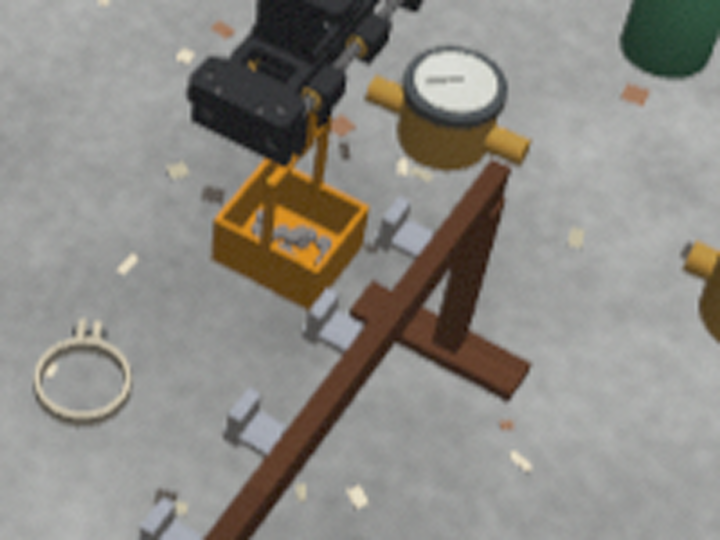

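The crop shows the holder hanging upright from the tab and hook 1 at crop (400,225). The post face at y≈0.20 leaves room.

>>> {"method": "apply_moves", "body": {
  "rows": [
    {"translation": [-0.04,0.004,0],"angular": [0,0,0],"jaw": -0.8},
    {"translation": [-0.06,0.004,0],"angular": [0,0,0],"jaw": -0.8},
    {"translation": [-0.07,0.004,0],"angular": [0,0,0],"jaw": -0.8},
    {"translation": [-0.07,0.004,0],"angular": [0,0,0],"jaw": -0.8},
    {"translation": [-0.06,0,0],"angular": [0,0,0],"jaw": -0.8},
    {"translation": [-0.045,0,0],"angular": [0,0,0],"jaw": -0.8},
    {"translation": [-0.028,0,0],"angular": [0,0,0],"jaw": -0.8},
    {"translation": [0,0,0],"angular": [0,0,0],"jaw": -0.8},
    {"translation": [0,0,0],"angular": [0,0,0],"jaw": -0.8},
    {"translation": [0,0,0],"angular": [0,0,0],"jaw": -0.8}
  ]
}}

```text
clock: 28.13
position: [0.5921, 0.1436, 0.2464]
orientation: [-0.014, -3.141, -0.0]
wrist_force: [-0.3, -0.1, -1.7]
grip_width: 0.0176
finger_force: 24.9
```

```bash
python3 - <<'E'
from h import *
s=r.read_state();p=s["position"];print(p,s["wrist_force"])
W,f=cloud("scene")
b=near(W,p[0],p[1],.06,p[2]-.032,p[2]-.018);b=b[abs(b[:,1]-p[1])>.012];print("bar",b.mean(0),len(b))
l=near(W,.574,.145,.016,.195,.209);print("lip",l.mean(0),len(l))
cv2.imwrite("pics/s5.png",cv2.resize(f[100:250,300:500],None,fx=3.6,fy=3.6,interpolation=cv2.INTER_CUBIC))
E
```

```text
[0.59213053 0.14363849 0.24638277] [-0.31705571 -0.11606184 -1.71464843]
bar [0.59464065 0.11611794 0.22206902] 30
lip [0.5752571  0.13445669 0.19969894] 19
```

View pics/s5.png

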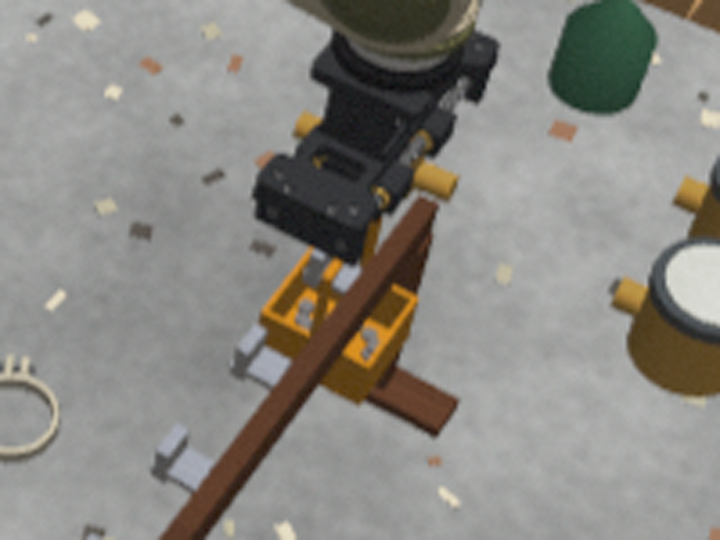

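The crop shows the bar between the lip at (318,265) and the beam, so I lower it.

>>> {"method": "apply_moves", "body": {
  "rows": [
    {"translation": [0,0,0.02],"angular": [0,0,0],"jaw": -0.8},
    {"translation": [0,0,0.03],"angular": [0,0,0],"jaw": -0.8},
    {"translation": [0,0,0.03],"angular": [0,0,0],"jaw": -0.8},
    {"translation": [0,0,0.02],"angular": [0,0,0],"jaw": -0.8},
    {"translation": [0,0,0.012],"angular": [0,0,0],"jaw": -0.8},
    {"translation": [0,0,0],"angular": [0,0,0],"jaw": -0.8},
    {"translation": [0,0,0],"angular": [0,0,0],"jaw": -0.8},
    {"translation": [0,0,0],"angular": [0,0,0],"jaw": -0.8}
  ]
}}

```text
clock: 28.85
position: [0.5929, 0.1435, 0.2185]
orientation: [0.015, 3.141, 0.0]
wrist_force: [-0.4, -1.0, -1.4]
grip_width: 0.0179
finger_force: 24.9
```

>>> {"method": "apply_moves", "body": {
  "rows": [
    {"translation": [0,0,0.006],"angular": [0,0,0],"jaw": -0.8},
    {"translation": [0,0,0.006],"angular": [0,0,0],"jaw": -0.8},
    {"translation": [0,0,0],"angular": [0,0,0],"jaw": -0.8},
    {"translation": [0,0,0],"angular": [0,0,0],"jaw": -0.8},
    {"translation": [0,0,0],"angular": [0,0,0],"jaw": -0.8}
  ]
}}

```text
clock: 29.27
position: [0.5928, 0.1435, 0.2153]
orientation: [0.015, 3.142, -0.0]
wrist_force: [0.1, -0.2, -2.3]
grip_width: 0.0178
finger_force: 24.9
```

>>> {"method": "apply_moves", "body": {
  "rows": [
    {"translation": [0,0,0.004],"angular": [0,0,0],"jaw": -0.8},
    {"translation": [0,0,0.002],"angular": [0,0,0],"jaw": -0.8},
    {"translation": [0,0,0],"angular": [0,0,0],"jaw": -0.8},
    {"translation": [0,0,0],"angular": [0,0,0],"jaw": -0.8},
    {"translation": [0,0,0],"angular": [0,0,0],"jaw": -0.8}
  ]
}}

```text
clock: 29.68
position: [0.5929, 0.1435, 0.2148]
orientation: [0.015, 3.14, 0.0]
wrist_force: [-2.4, -0.6, 6.0]
grip_width: 0.018
finger_force: 24.9
```

Contact is at the expected height, so I release and rise.

>>> {"method": "apply_moves", "body": {
  "rows": [
    {"translation": [0,0,0],"angular": [0,0,0],"jaw": -0.2},
    {"translation": [0,0,0],"angular": [0,0,0],"jaw": -0.2},
    {"translation": [0,0,0],"angular": [0,0,0],"jaw": -0.2},
    {"translation": [0,0,0],"angular": [0,0,0],"jaw": -0.2},
    {"translation": [0,0,0],"angular": [0,0,0],"jaw": -0.2},
    {"translation": [0,0,-0.04],"angular": [0,0,0],"jaw": -0.2},
    {"translation": [0,0,-0.08],"angular": [0,0,0],"jaw": -0.2},
    {"translation": [0,0,-0.1],"angular": [0,0,0],"jaw": -0.2},
    {"translation": [0,0,-0.12],"angular": [0,0,0],"jaw": -0.2},
    {"translation": [0,0,-0.12],"angular": [0,0,0],"jaw": -0.2},
    {"translation": [0.1,0,0],"angular": [0,0,0],"jaw": -0.2},
    {"translation": [0.1,0,0],"angular": [0,0,0],"jaw": -0.2}
  ]
}}

```text
clock: 30.68
position: [0.5431, 0.1439, 0.3309]
orientation: [0.015, 3.137, 0.0]
wrist_force: [0.1, 0.2, -1.8]
grip_width: 0.0352
finger_force: 0.0
```

>>> {"method": "apply_moves", "body": {
  "rows": [
    {"translation": [0.15,0,0],"angular": [0,0,0],"jaw": -0.2},
    {"translation": [0.15,0,0],"angular": [0,0,0],"jaw": -0.2},
    {"translation": [0.15,0,0],"angular": [0,0,0],"jaw": -0.2},
    {"translation": [0,0,0],"angular": [0,0,0],"jaw": -0.2},
    {"translation": [0,0,0],"angular": [0,0,0],"jaw": -0.2},
    {"translation": [0,0,0],"angular": [0,0,0],"jaw": -0.2},
    {"translation": [0,0,0],"angular": [0,0,0],"jaw": -0.2},
    {"translation": [0,0,0],"angular": [0,0,0],"jaw": -0.2},
    {"translation": [0,0,0],"angular": [0,0,0],"jaw": -0.2}
  ]
}}

```text
clock: 31.43
position: [0.4309, 0.1449, 0.3285]
orientation: [-0.015, -3.141, 0.0]
wrist_force: [-0.1, -0.2, 1.1]
grip_width: 0.0353
finger_force: 0.0
```

```bash
python3 - <<'E'
from h import *
W,f=cloud("scene")
print(circ(W,.398,-.221,.178)); print(r.spot_point("scene","holder_bar"))
for n in("clamp","plier","meter"): print(n,r.spot_in("scene",n)[:1])
t=near(W,.592,.144,.03,.21,.25);print("tab",t.mean(0),t.max(0),len(t))
cv2.imwrite("pics/s6.png",f)
E
```

```text
(array([ 0.3961, -0.2239]), 129, np.float64(0.1764), np.float64(0.0017))
[{'centre': [0.5919, 0.143, 0.191], 'conf': 0.61}]
clamp [{'centre': [0.3951, 0.0308, 0.0053], 'conf': 0.78}]
plier [{'centre': [0.4588, -0.3814, 0.011], 'conf': 0.65}]
meter [{'centre': [0.513, 0.3938, 0.0614], 'conf': 0.73}]
tab [0.59592289 0.13836354 0.22777688] [0.60230415 0.15093161 0.24004448] 88
```

View pics/s6.png

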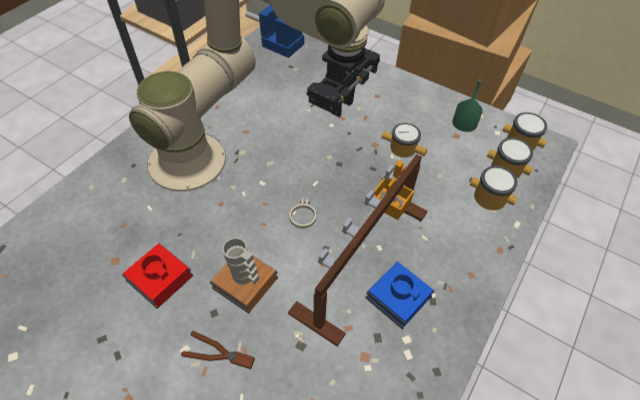

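The picture shows three funnels stacked at (240,260) and the holder hanging on hook 1 at (393,195). The bystanders have not moved.

```bash
python3 -c "
from rig import r
print(r.close_job())"
```

```text
the job is handed in; nothing more can be done
None
```

I've handed the job in: all three funnels on the stand are nested and fully seated on the wooden bin's funnel, the holder hangs freely on hook 1, and the clamp ring, plier and meter were not disturbed.

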